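# Lay and chock the tube on its V-cradle

### The job

Take the thick steel tube off its sloping rack and lay it level in both V-notches of the wooden cradle, centred end to end, without dropping it. Then chock it against rolling with the two wooden wedges, one on each side: flat on the cradle's deck, near the middle of the tube's length, pointing squarely at the tube, the sloping face snug against it without lifting it (a gap of 2 or 3 mm is fine). Leave the thin rod, the square offcut and everything else on the table where they are.

Things in the scene. Friction and masses are not known exactly. Their poses are not given: they have to be found in the camera images.
- tube: the thick steel tube: 32 mm outside diameter, 240 mm long, 0.45 kg (varies), behaves as a solid bar. Origin: its centre, on its axis; its x axis runs along it. Starts on a sloping rack with its axis 35 degrees from level, the -x end up; the upper end is the one nearer the robot. Lift it out square to its axis; its axis is 42 mm above the table when laid in the cradle
- rack_tube: fixed plywood sloping rack holding the tube in two V-notched plates 80 mm either side of the tube's centre, square to the tube: 18 mm thick, 88 mm wide, reaching 4 mm above its axis. The tube's lower end bears on a stop. Between the plates (142 mm) the tube is free all round, the rack's board 14 mm below its underside. Origin: centre of the foot, at table height, x towards the lower end
- cradle: fixed wooden cradle: flat deck 200 (x) by 150 mm (y), 18 mm thick, with two V-notched plates standing across it at x = +80 and -80 mm (18 mm thick, 88 mm wide in y, tops 46 mm above the table); 142 mm of clear deck between them. 90 degree Vs, mouth 53 mm wide. Origin: centre of the deck's underside, at table height; x along the laid tube, z up
- bed (a point): where the centre of the laid tube belongs: 42 mm above the table over the cradle's origin, 24 mm above the deck (8 mm free under the tube). A chock on the deck touches the laid tube when its toe is 6.3 mm, its origin 31.3 mm, sideways from here. The tube overhangs the toe: set the chock down at least 15 mm further out, then slide it in. Axes as the cradle
- chock_a: wooden wedge chock 50 mm long (x), 40 mm wide (y), 32 mm high, 60 g (varies). Origin: centre of the flat underside, z up; +x points to the thin toe (3 mm high, at x = +25 mm), from which the face slopes up at 60 degrees to the flat top (x = +8 to -25 mm). Grip it across its 40 mm width. Lies on the 3 mm thick green mat, toe roughly to the robot's left (+y of the table) within 30 degrees
- chock_b: second wooden wedge chock, identical to chock_a in size, shape and axes; lies on the same mat with its toe roughly to the robot's right (-y of the table) within 30 degrees. Either chock may go on either side of the tube
- chock_a_toe (a point): lower edge of chock_a's toe, mid-width
- chock_b_toe (a point): lower edge of chock_b's toe, mid-width
- rod: bystander: the thin steel rod, 20 mm diameter, 240 mm long, on a second sloping rack of the same make beside the tube's; origin at its centre, x along it. Either rack may be the one on the left
- offcut: bystander: square wooden block 50 x 40 x 32 mm on the mat among the chocks, without any slope; origin at the centre of its underside
- knife: bystander: yellow utility knife lying on the mat, 145 mm long
- tape: bystander: roll of tape lying flat, 90 mm diameter, 24 mm high
- glue: bystander: white glue bottle, 52 mm diameter, 130 mm high
- pot: bystander: open grey pencil pot, 80 mm diameter, 100 mm high
- clamp: bystander: steel bar clamp lying flat, about 110 by 170 mm

How it is judged:
By the outcome, as a careful person would: the job done as asked, in the order asked, and still so for the second after the job is handed in, with the robot touching nothing.
It also fails if it takes over 72 s, if anything falls off the work surface, if the arm or the gripper's body presses on something with over 40 N, if the wrist force passes 120 N, or if a joint passes its speed limit or range.

### The arm

A 7-joint arm with a two-finger parallel gripper is mounted at the origin on the work surface. World frame = base frame: x ahead of the robot, y to its left, z up, the work surface at z = 0. Lengths are in mm, angles in rad, forces in N, time in s.
With the tool pointing down it reaches from about 400 to 925 mm from the base axis. Payload 5.6 kg.
Tool frame: the origin (TCP) lies midway between the tips of the shut fingers; the grasp point (between the pads) lies manip.grip_depth behind it (manip.grip_depth is the distance from the TCP to the grasp point, in mm); z points along the fingers, y is the line along which they close (so a half turn about z gives the same grasp; the last joint's range is limited). The gripper opens to 85 mm and grips with 20 to 120 N. Pads are 22 mm wide; open, the fingers measure 114 mm over their backs; the gripper's body (76 mm by 85 mm) begins 54 mm behind the grasp point. The pads swing forward as they close: fully open they stand 13 mm farther back than shut.
Start: joints at [1.064, 0.468, -0.012, 1.603, 0.006, 1.071, -0.056], TCP at [290.74, -581.359, 231.29] pointing down, gripper open.
Joint ranges: [-2.53, 2.53], [-0.31, 2.02], [-1.57, 1.55], [0.28, 2.44], [-1.29, 4.43], [0.15, 1.84], [-2.92, 2.92]. Speed limits (rad/s): [2.57, 2.57, 3.14, 3.14, 3.14, 3.14, 3.14].

### API

Orientations are given as a rotation vector (axis times angle).
In Python, from station import manip gives the robot as it stands.
- The arm moves only by the shell command python3 -m inch 'ROWS' [FORCE]. ROWS is JSON, one flat list of numbers, 7 for each row, row after row: the turn, a rotation vector about the tool's x, y, z scaled (see below), then the shift along the tool's x, y, z scaled (see below), then the opening, from -1 (shut) to 1 (fully open), so that 0 is half open. A call has 1 to 20 rows; each row is the pose to reach, as a shift and turn from the pose commanded when the call began, along the tool's axes at that moment; what a row does not reach only later rows make up. The controller multiplies each number of a shift by 25 cm and each number of a turn by pi/2 rad. A row lasts 1/8 s, in which the tool goes at most 62.5 mm and 10.7 degrees, less where a joint would pass 70% of its speed; a pose out of reach is approached as far as the arm can. A call with a number of a shift or a turn outside -1 to 1 is refused whole. A call with a gripper value outside its range is refused whole. The fingers move at their own pace and stop on an object; FORCE is the grip in N (left out, the last holds). Time passes only in rows, so rows that repeat a pose let the fingers close. It gives the time, the measured TCP pose, the force, the opening and the grip force at its end, in the units of the state.
- manip.get_obs(): the state, without advancing time (a new reading comes with each control period).
- manip.get_image(name): name is "side" or "top" or "wrist"; returns a dict with "pixels" (400x640x3 uint8, blue, green, red), "z_map" (400x640 float32, mm along the optical axis (not along the pixel's ray), 0 where there is no reading), "fovy" (degrees; the focal length in pixels is half the picture's height over the tangent of half this angle, whatever the lens; pixels are square), "cx", "cy" (the principal point, pixels), "rvec" (rotation vector, rad) and "tvec" (3), from world to camera coordinates, as OpenCV has them; the wrist camera has in their place "hand_eye" (4x4, takes a point from camera to tool coordinates, whose origin is the TCP and whose axes are the flange's). Camera axes: x right, y down, z forward; pixel columns grow to the right and rows downward; lengths in mm; the calibration is good to about 2 mm. A picture is of the moment at which its call begins: read the wrist's pose just before it.
- manip.hand_in(): hands the job in; it is judged then, once.
The state is a dict: "t": time; "joint_positions": joint angles; "qvel": joint speeds; "joint_efforts": joint torques, N m; "tcp_pos": TCP position; "tool_rot": TCP orientation; "ft_force": force on the tool from outside, world axes, zero at the start; "torque": the same for the moment, N m; "gripper_width": opening from 0.0 (shut) to 1.0 (fully open); "grasp_force": force on a finger pad.
Only numpy, scipy, OpenCV 4.12 (cv2) and the standard library are available. Lean on these libraries where they do the work, as an engineer would, in place of code of your own. Each camera call takes 0.05 s, during which the arm holds its last target. There are 200 camera calls.

## Working session

There is one attempt and no reset: what is moved stays moved. The work goes in short steps, Python scripts to look and compute and a shell command to move; the robot and the scene stay as the last step left them, time stands still between calls to the robot, and variables do not carry over. Pictures are saved under pics/ and viewed, at most 10 in all, crops included, and the job is handed in when it is done.

```bash
ls; mkdir -p pics; python3 - <<'E'
from station import manip
import cv2,numpy as np
print(manip.get_obs(), manip.grip_depth)
for n in("top","side"):
    d=manip.get_image(n); np.savez(f"pics/{n}0.npz",**d); cv2.imwrite(f"pics/{n}0.png",d["pixels"])
    print(n,d["fovy"],d["cx"],d["cy"],d["rvec"],d["tvec"])
E
```

```text
pics
{'t': 0.0, 'joint_positions': array([ 1.06398293,  0.46838398, -0.01160184,  1.60365954,  0.00599724,
        1.07138721, -0.05629701]), 'qvel': array([ 0.00184037, -0.00239502, -0.00033037, -0.00258097,  0.0007606 ,
        0.00175488, -0.00028022]), 'joint_efforts': array([ 1.25463202e-04, -5.32388306e+01,  2.14634207e-02, -2.51305246e+01,
        1.14238486e-02,  7.80699105e-03,  8.51301451e-06]), 'tcp_pos': array([ 290.46681709, -580.84757577,  230.31904127]), 'tool_rot': array([-3.05583795e+00, -7.21551306e-01,  8.37893789e-04]), 'ft_force': array([ 0.75992398,  0.31229705, -0.15308503]), 'torque': array([-0.01608482,  0.00783765,  0.00380865]), 'grasp_force': 0.0, 'gripper_width': 0.9968536473284585} 18.700000000000003
top 47.718957356633425 325.60908345628854 208.75288019833184 [ 2.16375162 -2.15764133  0.12833178] [  -3.46584958  594.09079895 1253.78698393]
side 57.40867283127586 321.4977246461708 196.001022301821 [ 2.28285676 -0.12976653  0.05508909] [-585.77451323  103.47047238  926.72288093]
```

View pics/top0.png

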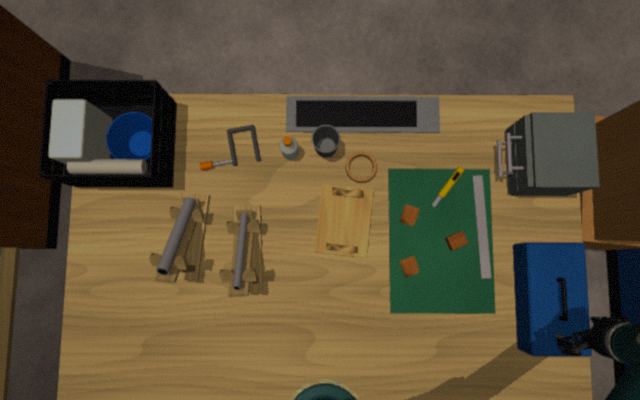

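The thick tube is at about (177,235), the thin rod at (242,250) and the cradle at (346,221). Three blocks lie on the mat, at (410,215), (457,240) and (410,267). I'll measure them with the depth map next.

```bash
cat > h.py <<'E'
import numpy as np,cv2
from scipy.spatial.transform import Rotation as R
def cloud(d,T=None):
    z=d["z_map"]; f=200/np.tan(np.radians(float(d["fovy"]))/2)
    v,u=np.mgrid[:400,:640]; P=np.stack([(u-d["cx"])*z/f,(v-d["cy"])*z/f,z],-1)
    if T is None:
        Rm=R.from_rotvec(d["rvec"]).as_matrix(); W=(P-d["tvec"])@Rm
    else:
        W=(P@T[:3,:3].T+T[:3,3])
    W[z==0]=np.nan; return W
def wristcloud(manip):
    o=manip.get_obs(); d=manip.get_image("wrist"); T=np.array(d["hand_eye"])
    W=cloud(d,T); return W@R.from_rotvec(o["tool_rot"]).as_matrix().T+o["tcp_pos"],d,o
def fitaxis(P):  # robust line
    for _ in range(6):
        c=P.mean(0); a=np.linalg.svd(P-c,full_matrices=False)[2][0]
        r=np.linalg.norm(np.cross(P-c,a),axis=1); P=P[r<max(np.percentile(r,97)*.99,12)]
    return c,a*np.sign(a[0])
E
python3 - <<'E'
from h import *
d=dict(np.load("pics/top0.npz")); W=cloud(d); px=d["pixels"].astype(int)
for p in[(177,235),(191,200),(163,270),(242,250),(346,221),(346,190),(346,248),(410,215),(457,240),(410,267),(440,290),(330,215),(120,330),(300,330)]:
    print(p,W[p[1],p[0]].round(0))
hsv=cv2.cvtColor(d["pixels"],cv2.COLOR_BGR2HSV)
for n,(u,v) in dict(A=(410,215),B=(457,240),C=(410,267)).items():
    s=np.s_[v-18:v+19,u-18:u+19]; w=W[s]; m=(w[...,2]>10)&(hsv[s][...,0]<25)
    Q=w[m]; t=Q[Q[:,2]>Q[:,2].max()-8] ; print(n,m.sum(),Q.mean(0).round(1),Q.max(0).round(0),Q.min(0).round(0),"top",cv2.minAreaRect(t[:,:2].astype(np.float32)),"all",cv2.minAreaRect(Q[:,:2].astype(np.float32)))
    print(w[::3,::3,2].round(0).astype(int) if n=='A' else '')
# cradle
s=np.s_[180:262,310:382]; w=W[s]
for lo,hi in((12,24),(38,52)):
    Q=w[(w[...,2]>lo)&(w[...,2]<hi)]; print("cr",len(Q),Q.mean(0).round(1),cv2.minAreaRect(Q[:,:2].astype(np.float32)))
for n in"top","wrist","side":pass
img=cv2.resize(d["pixels"][165:320,140:500],None,fx=2.2,fy=2.2,interpolation=cv2.INTER_CUBIC); cv2.imwrite("pics/topc.png",cv2.convertScaleAbs(img,alpha=1.4))
E
```

```text
(177, 235) [512. 386. 133.]
(191, 200) [615. 375.  61.]
(163, 270) [423. 397. 194.]
(242, 250) [474. 218. 119.]
(346, 221) [560. -60.  22.]
(346, 190) [652. -61.  15.]
(346, 248) [483. -60.  30.]
(410, 215) [ 577. -242.   33.]
(457, 240) [ 507. -375.   29.]
(410, 267) [ 430. -240.   33.]
(440, 290) [ 364. -331.   -1.]
(330, 215) [578. -15.  15.]
(120, 330) [250. 582.  -3.]
(300, 330) [251.  70.  -2.]
A 255 [ 580.1 -241.4   29.3] [ 607. -217.   40.] [ 553. -267.   11.] top ((585.1497192382812, -243.68014526367188), (40.229949951171875, 37.060054779052734), 73.33663177490234) all ((580.0967407226562, -241.81442260742188), (40.939022064208984, 47.8110466003418), 73.6497573852539)
[[ 1  3  2  2  1  1  5  1  5  4  0  1 -1]
 [-1  4  2  0 -2 -2 -4  1  5  7  1  0  3]
 [ 0  2 -1  3  3  0  5  4  1  0 -1  0  3]
 [ 2 -2  4 -4  8 28 27 -4  4 -1 -2  5  2]
 [ 4  1  5 -1 34 33 30 33 33  2  4  2  0]
 [ 2  2  3  4 33 37 37 33 31  5  5  1  4]
 [ 0  0  1  5 34 38 33 36 33  4  2 -1  4]
 [ 2  0  0 19 24 30 32 31 36  0  1 -5 -1]
 [-2  5  1 13  9 11 19 26 -3  5  7  5 -1]
 [ 6 -5  0  3  0  1  6 13 -1 -1  4  
[... 249 characters left out ...]
9.547386169433594, 49.865089416503906), 24.11606788635254) all ((506.58599853515625, -374.3695068359375), (39.94184494018555, 51.04069900512695), 23.758657455444336)

C 250 [ 434.2 -237.9   29.6] [ 461. -214.   40.] [ 404. -264.   10.] top ((438.5245056152344, -237.29086303710938), (35.23702621459961, 39.62980270385742), 19.20359230041504) all ((432.74713134765625, -239.71456909179688), (48.21821975708008, 40.89794921875), 19.641889572143555)

cr 3086 [563.1 -54.1  16.7] ((576.0213623046875, -55.37751007080078), (150.1630859375, 224.6868896484375), 83.84224700927734)
cr 226 [564.3 -53.3  43.5] ((563.8278198242188, -53.83198928833008), (87.37818145751953, 178.1442413330078), 83.8243179321289)
```

View pics/topc.png

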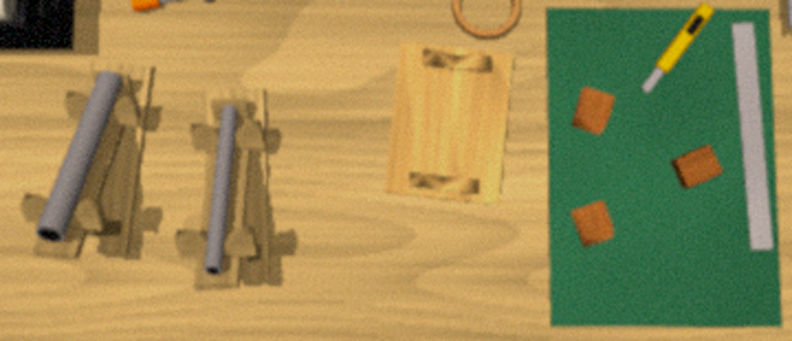

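View pics/side0.png

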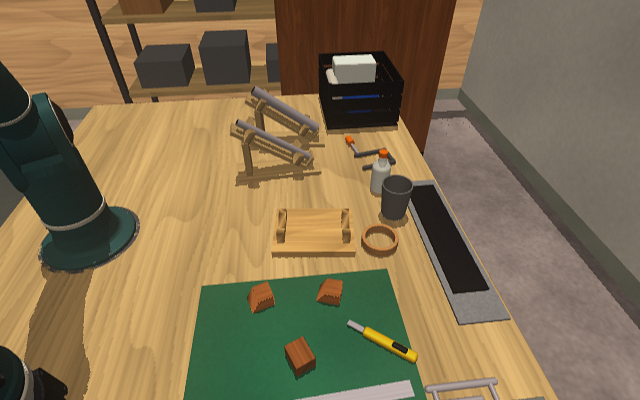

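The right-hand block (B) is the offcut, and A and C are the wedges. Next I'll fit the tube axis and work out the approach.

```bash
cat >> h.py <<'E'
def row(o,Rt,p):
    """turn and shift numbers from present pose to target (matrix, TCP)"""
    R0=R.from_rotvec(o["tool_rot"]); t=(R0.inv()*R.from_matrix(Rt)).as_rotvec()/(np.pi/2)
    s=R0.inv().apply(np.asarray(p)-o["tcp_pos"])/250
    print("row",np.concatenate([t,s]).round(3), "move mm",np.linalg.norm(s*250).round(0),"deg",np.degrees(np.linalg.norm(t)*np.pi/2).round(0))
def frame(z,y):
    z=z/np.linalg.norm(z); y=y-z*(y@z); y/=np.linalg.norm(y); return np.stack([np.cross(y,z),y,z],1)
E
python3 - <<'E'
from h import *
from station import manip
o=manip.get_obs(); M=R.from_rotvec(o["tool_rot"]).as_matrix(); print(M.round(3)); 
for n in("top","side"):
    d=dict(np.load(f"pics/{n}0.npz")); W=cloud(d); px=d["pixels"].astype(int)
    sat=px.max(-1)-px.min(-1)
    for nm,(x0,x1,y0,y1) in dict(tube=(390,640,340,430),rod=(380,600,190,250)).items():
        m=(W[...,0]>x0)&(W[...,0]<x1)&(W[...,1]>y0)&(W[...,1]<y1)&(W[...,2]>40)&(sat<28)
        P=W[m]; c,a=fitaxis(P); t=(P-c)@a
        print(n,nm,len(P),c.round(1),a.round(3),"slope",np.degrees(np.arcsin(a[2])).round(1),np.percentile(t,[1,99]).round(0), "mid",(c+a*np.percentile(t,[1,99]).mean()).round(1))
    if n=="side":
        for nm,(x,y) in dict(A=(580,-241),B=(506,-373),C=(434,-238)).items():
            m=(abs(W[...,0]-x)<35)&(abs(W[...,1]-y)<35)&(W[...,2]>10)
            Q=W[m]; hi=Q[Q[:,2]>29]; print(nm,len(Q),Q.mean(0).round(1),cv2.minAreaRect(Q[:,:2].astype(np.float32)),"top",cv2.minAreaRect(hi[:,:2].astype(np.float32)))
E
```

```text
[[ 0.894  0.447 -0.001]
 [ 0.447 -0.894  0.001]
 [-0.    -0.002 -1.   ]]
top tube 994 [513.3 388.1 134.5] [ 0.816 -0.086 -0.571] slope -34.9 [-108.  127.] mid [521.1 387.3 129.1]
top rod 568 [473.2 222.3 122.8] [ 0.819  0.04  -0.573] slope -34.9 [-109.  127.] mid [480.6 222.6 117.6]
side tube 659 [515.2 380.7 127.1] [ 0.817 -0.079 -0.571] slope -34.8 [-115.  122.] mid [518.2 380.4 125. ]
side rod 425 [472.9 217.7 120.4] [ 0.819  0.043 -0.573] slope -34.9 [-110.  125.] mid [478.7 218.  116.4]
A 478 [ 580.8 -248.5   28.9] ((579.7694091796875, -243.14224243164062), (42.934940338134766, 47.47477340698242), 72.48479461669922) top ((584.6428833007812, -244.72410583496094), (43.185638427734375, 36.85422134399414), 71.7652816772461)
B 750 [ 506.9 -380.7   31.8] ((506.39471435546875, -375.8913879394531), (40.13813018798828, 51.73414993286133), 23.693143844604492) top ((506.2875061035156, -375.7003479003906), (40.07513427734375, 51.299781799316406), 23.56085968017578)
C 529 [ 434.  -245.    28.4] ((431.8632507324219, -240.4276123046875), (48.39064025878906, 42.41766357421875), 19.717166900634766) top ((436.81353759765625, -238.6349639892578), (37.790767669677734, 42.55345153808594), 19.39227867126465)
```

```bash
python3 -m inch '[0,0,-0.44,0.74,-0.66,-0.6,1, 0,0,-0.44,0.74,-0.66,-0.6,1, 0,0,-0.44,0.74,-0.66,-0.6,1, 0,0,-0.44,0.74,-0.66,-0.6,1, 0,0,-0.44,0.74,-0.66,-0.6,1, 0,0,-0.44,0.74,-0.66,-0.6,1]'; cat > t.py <<'E'
from h import *
from station import manip
a=np.array([.816,-.083,-.571]); a/=np.linalg.norm(a); C=np.array([515,390.5,119.])
h=np.array([a[0],a[1],0]); h/=np.linalg.norm(h); y=np.array([-h[1],h[0],0]); n=np.cross(a,y); n*=np.sign(n[2])
o=manip.get_obs(); print(o["tcp_pos"],o["joint_positions"].round(2))
F=frame(-n,y); print(n)
E
cat > w2.py <<'E'
exec(open("t.py").read())
row(o,frame(np.array([0,0,-1.]),np.array([np.cos(.6),np.sin(.6),0])),[430,-110,400])
E
python3 w2.py
```

```text
t: 0.85
tcp_pos: [384.4, -348.6, 383.3]
tool_rot: [2.625, 1.72, 0.002]
ft_force: [-0.6, -0.8, -0.4]
gripper_width: 1.0
grasp_force: 0.0
[ 384.44916764 -348.63303139  383.29087675] [ 0.9   0.13 -0.25  1.71  0.03  1.3   0.23]
[ 0.56841405 -0.05781663  0.82070866]
row [ 0.002  0.002 -0.643  0.948 -0.214 -0.068] move mm 244.0 deg 58.0
```

```bash
python3 -m inch '[0,0,-0.64,0.95,-0.21,-0.07,1, 0,0,-0.64,0.95,-0.21,-0.07,1, 0,0,-0.64,0.95,-0.21,-0.07,1, 0,0,-0.64,0.95,-0.21,-0.07,1, 0,0,-0.64,0.95,-0.21,-0.07,1, 0,0,-0.64,0.95,-0.21,-0.07,1]'; cat > w3.py <<'E'
exec(open("t.py").read())
row(o,frame(np.array([-.3,0,-.95]),np.array([np.cos(1.2),np.sin(1.2),0])),[480,120,400])
E
python3 w3.py
```

```text
t: 1.6
tcp_pos: [430.0, -113.1, 397.9]
tool_rot: [-1.476, -2.772, 0.001]
ft_force: [-0.1, -0.5, -0.5]
gripper_width: 1.005
grasp_force: 0.0
[ 430.03210199 -113.05890185  397.92654719] [ 0.69 -0.   -0.5   1.82 -0.    1.33  0.78]
[ 0.56841405 -0.05781663  0.82070866]
row [ 0.122  0.155 -0.394  0.662  0.686 -0.008] move mm 238.0 deg 40.0
```

```bash
python3 -m inch '[0.12,0.15,-0.39,0.66,0.69,0,1, 0.12,0.15,-0.39,0.66,0.69,0,1, 0.12,0.15,-0.39,0.66,0.69,0,1, 0.12,0.15,-0.39,0.66,0.69,0,1, 0.12,0.15,-0.39,0.66,0.69,0,1, 0.12,0.15,-0.39,0.66,0.69,0,1]'; cat > w4.py <<'E'
exec(open("t.py").read())
row(o,F,C+n*210+[0,-40,0])
row(o,F,C+n*150)
E
python3 w4.py
```

```text
t: 2.35
tcp_pos: [482.3, 119.1, 397.6]
tool_rot: [-0.518, -2.799, 0.079]
ft_force: [0.4, -1.5, -1.2]
gripper_width: 0.999
grasp_force: 0.0
[482.27627219 119.07279002 397.59053122] [ 0.31  0.34 -0.75  1.53  0.11  1.63  0.76]
[ 0.56841405 -0.05781663  0.82070866]
row [ 0.007  0.199 -0.173 -0.345  1.072  0.226] move mm 287.0 deg 24.0
row [ 0.007  0.199 -0.173 -0.215  1.209  0.454] move mm 327.0 deg 24.0
```

```bash
python3 -m inch '[0,0.2,-0.17,-0.3,0.98,0.22,1, 0,0.2,-0.17,-0.3,0.98,0.22,1, 0,0.2,-0.17,-0.3,0.98,0.22,1, 0,0.2,-0.17,-0.3,0.98,0.22,1, 0,0.2,-0.17,-0.3,0.98,0.22,1, 0,0.2,-0.17,-0.3,0.98,0.22,1]'; python3 w4.py
```

```text
t: 3.1
tcp_pos: [611.7, 320.6, 294.8]
tool_rot: [-0.14, -2.54, -0.06]
ft_force: [0.5, -0.4, 0.9]
gripper_width: 1.0
grasp_force: 0.0
[611.65787667 320.60492088 294.84138258] [-0.22  0.86 -0.41  0.96 -0.07  1.84  0.89]
[ 0.56841405 -0.05781663  0.82070866]
row [ 0.011  0.006 -0.002 -0.076  0.081 -0.034] move mm 29.0 deg 1.0
row [ 0.011  0.006 -0.002 -0.06   0.236  0.218] move mm 82.0 deg 1.0
```

```bash
python3 -m inch '[0.01,0.006,0,-0.06,0.236,0.22,1, 0.01,0.006,0,-0.06,0.236,0.22,1, 0.01,0.006,0,-0.06,0.236,0.22,1, 0.01,0.006,0,-0.06,0.236,0.22,1]'; python3 w4.py; python3 - <<'E'
from h import *
from station import manip
W,d,o=wristcloud(manip); np.savez("pics/w1.npz",W=W,px=d["pixels"]); cv2.imwrite("pics/w1.png",d["pixels"])
E
```

```text
t: 3.6
tcp_pos: [601.4, 381.1, 244.6]
tool_rot: [-0.135, -2.534, -0.044]
ft_force: [-0.1, 0.4, -0.6]
gripper_width: 0.996
grasp_force: 0.0
[601.35900109 381.0668347  244.5643879 ] [-0.3   0.93 -0.41  0.94 -0.07  1.78  0.84]
[ 0.56841405 -0.05781663  0.82070866]
row [ 0.003  0.002 -0.002 -0.016 -0.155 -0.239] move mm 71.0 deg 0.0
row [ 0.003  0.002 -0.002 -0.002  0.003  0.011] move mm 3.0 deg 0.0
```

View pics/w1.png

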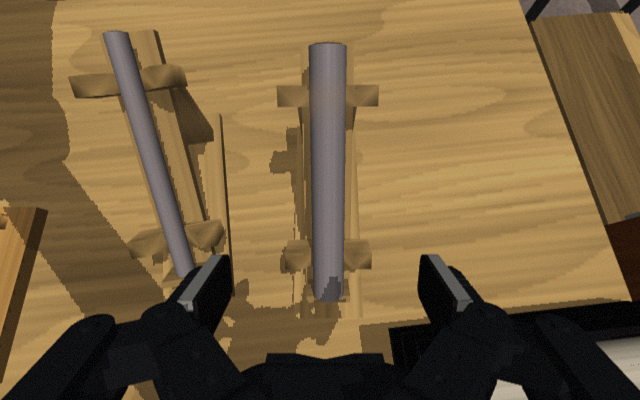

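The wrist view shows the tube standing vertical from (327,45) to (328,298), between plates at rows 95 and 255. I'll refit its axis from this view.

```bash
python3 - <<'E'
from h import *
exec(open("t.py").read())
z=np.load("pics/w1.npz"); W=z["W"]; px=z["px"].astype(int); s=px.max(-1)-px.min(-1)
v,u=np.mgrid[:400,:640]; m=(u>300)&(u<355)&(v>38)&(v<302)&(s<28)&(W[...,2]>35)
P=W[m]; 
r=np.linalg.norm(np.cross(P-C,a),axis=1); P=P[r<26]
c,a2=fitaxis(P); t=(P-c)@a2; print(len(P),c.round(1),a2.round(3),np.percentile(t,[0.5,99.5]))
# circle fit with radius 16, in plane perp to a2
from scipy.optimize import least_squares
y2=np.cross([0,0,1],a2);y2/=np.linalg.norm(y2);n2=np.cross(a2,y2)
q=np.stack([(P-c)@y2,(P-c)@n2],1)
f=least_squares(lambda x:np.hypot(*(q-x).T)-16,[0,-12],loss="soft_l1",f_scale=2).x
ax=c+y2*f[0]+n2*f[1]; ctr=ax+a2*np.percentile(t,[.5,99.5]).mean(); print("f",f,"centre",ctr.round(1))
# along-axis extents: top-camera end of the rows
print(np.percentile((P-ax)@a2,[.5,99.5]).round(1))
E
```

```text
[601.4077922  381.19435002 244.56756028] [-0.3   0.93 -0.41  0.94 -0.07  1.78  0.84]
[ 0.56841405 -0.05781663  0.82070866]
8655 [512.7 393.4 138.1] [ 0.815 -0.08  -0.574] [-104.12895721  132.97478665]
f [  0.18914354 -14.12605678] centre [516.4 393.3 118.3]
[-104.1  133. ]
```

```bash
sed -i 's/C=np.array.*/C=np.array([516,392.8,118.4])/; s/a=np.array(\[.816,-.083/a=np.array([.816,-.081/' t.py; cat > w5.py <<'E'
exec(open("t.py").read())
row(o,F,C+n*50); row(o,F,C-n*17.5)
E
python3 w5.py
```

```text
[601.4077922  381.19435002 244.56756028] [-0.3   0.93 -0.41  0.94 -0.07  1.78  0.84]
[ 0.56864605 -0.05644648  0.82064333]
row [ 0.004  0.002 -0.003 -0.004  0.01   0.411] move mm 103.0 deg 1.0
row [ 0.004  0.002 -0.003 -0.003  0.008  0.681] move mm 170.0 deg 1.0
```

```bash
python3 -m inch '[0.004,0.002,-0.003,-0.004,0.01,0.2,1, 0.004,0.002,-0.003,-0.004,0.01,0.4,1, 0.004,0.002,-0.003,-0.003,0.008,0.5,1, 0.004,0.002,-0.003,-0.003,0.008,0.6,1, 0.004,0.002,-0.003,-0.003,0.008,0.68,1, 0.004,0.002,-0.003,-0.003,0.008,0.68,1, 0.004,0.002,-0.003,-0.003,0.008,0.68,1]'; python3 w5.py
```

```text
t: 4.53
tcp_pos: [505.5, 395.2, 103.9]
tool_rot: [-0.124, -2.53, -0.039]
ft_force: [-0.5, 0.6, -0.4]
gripper_width: 1.003
grasp_force: 0.0
[505.51817889 395.18153611 103.8722605 ] [-0.3   0.92 -0.43  1.31 -0.06  1.42  0.85]
[ 0.56864605 -0.05644648  0.82064333]
row [-0.    -0.     0.001 -0.002 -0.006 -0.272] move mm 68.0 deg 0.0
row [-0.    -0.     0.001 -0.002 -0.005 -0.002] move mm 2.0 deg 0.0
```

```bash
python3 -m inch '[0,0,0,0,-0.005,0,-1, 0,0,0,0,-0.005,0,-1, 0,0,0,0,-0.005,0,-1, 0,0,0,0,-0.005,0,-1, 0,0,0,0,-0.005,0,-1, 0,0,0,0,-0.005,0,-1, 0,0,0,0,-0.005,0,-1, 0,0,0,0,-0.005,0,-1]' 80
```

```text
t: 5.52
tcp_pos: [504.2, 394.5, 102.7]
tool_rot: [-0.122, -2.529, -0.038]
ft_force: [4.9, -0.6, 5.1]
gripper_width: 0.351
grasp_force: 79.2
```

```bash
python3 -m inch '[0,0,0,0,0,-0.04,-1, 0,0,0,0,0,-0.1,-1, 0,0,0,0,0,-0.2,-1, 0,0,0,0,0,-0.3,-1, 0,0,0,0,0,-0.4,-1, 0,0,0,0,0,-0.5,-1, 0,0,0,0,0,-0.5,-1]'; cat > w6.py <<'E'
exec(open("t.py").read())
cy=np.radians(-6.2); hc=np.array([np.cos(cy),np.sin(cy),0]); yc=np.array([-hc[1],hc[0],0]); B=np.array([563.8,-53.8,42])
FL=frame(np.array([0,0,-1.]),yc)
t=25*np.pi/180
row(o,frame(np.array([-.3,0.03,-.95]),yc),[560,280,320])
row(o,FL,[560,140,320]); row(o,FL,B+[0,0,140]); row(o,FL,B-[0,0,17.5])
E
python3 w6.py
```

```text
t: 6.4
tcp_pos: [576.6, 387.5, 206.0]
tool_rot: [-0.123, -2.531, -0.039]
ft_force: [-0.4, -0.2, -5.2]
gripper_width: 0.35
grasp_force: 79.4
[576.59950308 387.45420977 205.99488769] [-0.3   0.92 -0.41  1.05 -0.07  1.69  0.84]
[ 0.56864605 -0.05644648  0.82064333]
row [-0.001 -0.192  0.006  0.281 -0.434 -0.36 ] move mm 158.0 deg 17.0
row [-0.002 -0.387  0.007  0.236 -0.992 -0.392] move mm 273.0 deg 35.0
row [-0.002 -0.387  0.007 -0.154 -1.762  0.01 ] move mm 442.0 deg 35.0
row [-0.002 -0.387  0.007 -0.514 -1.762  0.527] move mm 477.0 deg 35.0
```

```bash
python3 -m inch '[0,-0.1,0,0.14,-0.1,-0.3,-1, 0,-0.19,0.006,0.28,-0.3,-0.36,-1, 0,-0.19,0.006,0.28,-0.43,-0.36,-1, 0,-0.29,0.006,0.26,-0.6,-0.38,-1, 0,-0.39,0.007,0.24,-0.8,-0.39,-1, 0,-0.39,0.007,0.24,-0.99,-0.39,-1, 0,-0.39,0.007,0.24,-0.99,-0.39,-1, 0,-0.39,0.007,0.24,-0.99,-0.39,-1]'; python3 w6.py
```

```text
t: 7.4
tcp_pos: [556.8, 141.2, 318.5]
tool_rot: [-0.166, -3.136, 0.007]
ft_force: [-0.1, 0.8, -4.2]
gripper_width: 0.353
grasp_force: 80.5
[556.83711049 141.22359289 318.54568486] [-0.02  0.29 -0.36  1.67  0.11  1.2   1.06]
[ 0.56864605 -0.05644648  0.82064333]
row [-0.001  0.195  0.001  0.046  0.553 -0.008] move mm 139.0 deg 18.0
row [-0.003 -0.001  0.001 -0.013 -0.004 -0.006] move mm 4.0 deg 0.0
row [-0.003 -0.001  0.001 -0.111 -0.77   0.549] move mm 238.0 deg 0.0
row [-3.000e-03 -1.000e-03  1.000e-03 -1.120e-01 -7.680e-01  1.179e+00] move mm 353.0 deg 0.0
```

```bash
python3 -m inch '[0,0,0,-0.11,-0.2,0,-1, 0,0,0,-0.11,-0.4,0.1,-1, 0,0,0,-0.11,-0.6,0.2,-1, 0,0,0,-0.11,-0.77,0.3,-1, 0,0,0,-0.11,-0.77,0.3,-1, 0,0,0,-0.11,-0.77,0.3,-1]'; python3 w6.py; python3 - <<'E'
from h import *
from station import manip
W,d,o=wristcloud(manip); np.savez("pics/w2.npz",W=W,px=d["pixels"]); cv2.imwrite("pics/w2.png",d["pixels"])
d=manip.get_image("side"); np.savez("pics/side2.npz",**d)
E
```

```text
t: 8.15
tcp_pos: [565.3, -51.7, 244.8]
tool_rot: [0.163, 3.137, -0.004]
ft_force: [-0.1, 0.8, -4.5]
gripper_width: 0.348
grasp_force: 80.5
[565.28836568 -51.73953542 244.79170963] [ 0.25  0.33 -0.27  1.78  0.1   1.04  1.41]
[ 0.56864605 -0.05644648  0.82064333]
row [-1.000e-03  1.960e-01  2.000e-03  1.590e-01  1.317e+00 -3.050e-01] move mm 340.0 deg 18.0
row [-0.002  0.     0.003  0.101  0.76  -0.303] move mm 206.0 deg 0.0
row [-0.002  0.     0.003  0.005 -0.008  0.251] move mm 63.0 deg 0.0
row [-0.002  0.     0.003  0.005 -0.006  0.881] move mm 220.0 deg 0.0
```

View pics/w2.png

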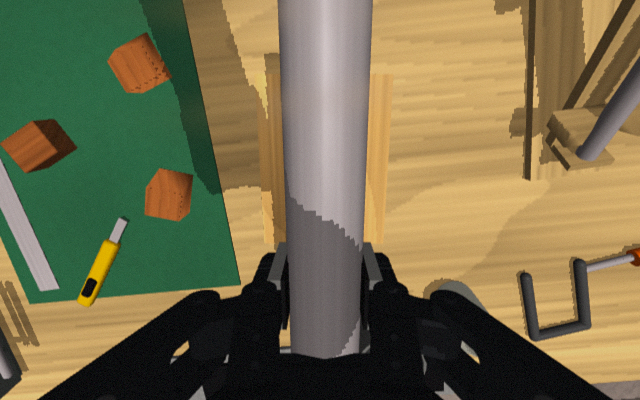

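The wrist view has image-up pointing towards the robot. The cradle deck edges show at columns ~272 and ~382 behind the tube. I'll measure tube and cradle together.

```bash
python3 - <<'E'
from h import *
from station import manip
o=manip.get_obs(); p=o["tcp_pos"]
top=manip.get_image("top"); np.savez("pics/top2.npz",**top)
print(p, top["pixels"].shape)
def tubefit(W,px,nm):
    s=px.astype(int); s=s.max(-1)-s.min(-1)
    m=(abs(W[...,0]-p[0])<150)&(abs(W[...,1]-p[1])<40)&(abs(W[...,2]-p[2]-18)<30)
    P=W[m&(s<28)]
    if len(P)<50: print(nm,len(P));return
    c,a=fitaxis(P); t=(P-c)@a; e=np.percentile(t,[.5,99.5]); print(nm,len(P),"c",c.round(1),"yaw",np.degrees(np.arctan2(a[1],a[0])).round(2),"pitch",np.degrees(np.arcsin(a[2])).round(2),"ends",(c+a*e[0]).round(1),(c+a*e[1]).round(1),e.round(1))
side=dict(np.load("pics/side2.npz")); w=np.load("pics/w2.npz")
tubefit(cloud(side),side["pixels"],"side"); tubefit(cloud(top),top["pixels"],"top"); tubefit(w["W"],w["px"],"wrist")
def deck(W,nm,lo,hi):
    g=(W[...,0]>440)&(W[...,0]<690)&(W[...,1]>-150)&(W[...,1]<50)&(W[...,2]>lo)&(W[...,2]<hi)
    Q=W[g]; 
    if len(Q)>30: r=cv2.minAreaRect(Q[:,:2].astype(np.float32)); print(nm,len(Q),Q.mean(0).round(1),r)
for W,nm in((cloud(side),"side"),(w["W"],"wrist"),(cloud(dict(np.load("pics/side0.npz"))),"side0"),(cloud(dict(np.load("pics/top0.npz"))),"top0")):
    deck(W,nm+" deck",13,23); deck(W,nm+" plates",36,52)
# wrist deck edges: per x bin y extents
W=w["W"]; g=(W[...,2]>12)&(W[...,2]<24)&(abs(W[...,1]+54)<90)
for x in range(470,680,20):
    q=W[g&(abs(W[...,0]-x)<5)][:,1]
    if len(q)>5: print(x,np.percentile(q,[1,99]).round(1),len(q))
E
```

```text
[565.70007447 -51.3534158  245.59981737] (400, 640, 3)
side 1656 c [566.2 -63.5 272.2] yaw -5.87 pitch 0.08 ends [448.  -51.4 272.1] [683.8 -75.6 272.4] [-118.9  118.2]
top 96 c [677.  -62.7 277.1] yaw -85.18 pitch -0.47 ends [675.9 -49.  277.2] [678.3 -78.1 277. ] [-13.7  15.5]
wrist 33021 c [517.7 -46.8 277.9] yaw -5.97 pitch -0.06 ends [462.7 -41.1 278. ] [592.6 -54.6 277.9] [-55.3  75.4]
side deck 3124 [563.6 -64.7  17.7] ((579.5193481445312, -55.84620666503906), (154.46826171875, 233.34243774414062), 83.93328857421875)
side plates 275 [559.7 -57.4  43.5] ((563.1353759765625, -54.27197265625), (91.64543151855469, 177.9077911376953), 83.47203063964844)
wrist deck 7708 [555.1 -55.2  18. ] ((563.6912841796875, -53.51616668701172), (150.4292449951172, 200.22015380859375), 83.89132690429688)
side0 deck 3130 [563.5 -65.   17.7] ((580.416259765625, -56.02622985839844), (155.25619506835938, 235.27098083496094), 83.95796966552734)
side0 plates 276 [561.8 -56.6  43.4] ((563.0958251953125, -54.787357330322266), (91.2428970336914, 177.63116455078125), 83.48124694824219)
top0 deck 2930 [564.5 -54.6  17. ] ((580.3906860351562, -55.848899841308594), (150.1630859375, 233.4762725830078), 83.84224700927734)
top0 plates 239 [565.1 -54.   43.2] ((563.8278198242188, -53.83198928833008), (87.37818145751953, 178.1442413330078), 83.8243179321289)
470 [-118.8   30.4] 357
490 [-120.5   29.2] 459
510 [-122.6   26.7] 436
530 [-125.    24.6] 413
550 [-126.9   22.6] 404
570 [-129.2   20.6] 383
590 [-131.4   18.4] 356
610 [-133.8   16.3] 344
630 [-135.9   14. ] 331
650 [-138.1   11.7] 312
670 [-12.4   9.7] 47
```

```bash
python3 -m inch '[0,0,0,0.008,-0.0085,0.2,-1, 0,0,0,0.008,-0.0085,0.4,-1, 0,0,0,0.008,-0.0085,0.6,-1, 0,0,0,0.008,-0.0085,0.72,-1, 0,0,0,0.008,-0.0085,0.77,-1, 0,0,0,0.008,-0.0085,0.8,-1, 0,0,0,0.008,-0.0085,0.8,-1, 0,0,0,0.008,-0.0085,0.8,-1]'
```

```text
t: 9.3
tcp_pos: [564.1, -56.8, 46.5]
tool_rot: [0.167, 3.134, -0.007]
ft_force: [0.2, 0.6, -4.2]
gripper_width: 0.35
grasp_force: 80.8
```

```bash
python3 - <<'E'
from h import *
exec(open("w6.py").read().replace("B=np.array([563.8,-53.8,42])","B=np.array([563.2,-53.4,42])").replace("-6.2","-6.1").replace("17.5","16.5"))
print(R.from_rotvec(o["tool_rot"]).as_matrix().round(3))
E
```

```text
[564.05938557 -56.78047635  46.51206533] [ 0.2   0.6  -0.21  1.92  0.2   0.65  1.33]
[ 0.56864605 -0.05644648  0.82064333]
row [-2.000e-03  1.980e-01 -1.000e-03  1.550e-01  1.333e+00 -1.100e+00] move mm 434.0 deg 18.0
row [-0.003  0.002  0.     0.096  0.776 -1.098] move mm 337.0 deg 0.0
row [-0.003  0.002  0.     0.003  0.011 -0.542] move mm 136.0 deg 0.0
row [-0.003  0.002  0.     0.005  0.013  0.084] move mm 21.0 deg 0.0
[[-0.994  0.106  0.003]
 [ 0.106  0.994 -0.005]
 [-0.004 -0.004 -1.   ]]
```

```bash
python3 -m inch '[-0.003,0.002,0,0.004,0.013,0.0,-1, -0.003,0.002,0,0.004,0.013,0.03,-1, -0.003,0.002,0,0.004,0.013,0.05,-1, -0.003,0.002,0,0.004,0.013,0.065,-1, -0.003,0.002,0,0.004,0.013,0.08,-1, -0.003,0.002,0,0.004,0.013,0.088,-1, -0.003,0.002,0,0.004,0.013,0.088,-1]'
```

```text
t: 10.18
tcp_pos: [562.4, -53.5, 23.1]
tool_rot: [-0.167, -3.135, -0.001]
ft_force: [-0.1, 0.3, -4.1]
gripper_width: 0.349
grasp_force: 80.8
```

```bash
python3 -m inch '[0,0,0,0,0,0.006,-1, 0,0,0,0,0,0.006,-1, 0,0,0,0,0,0.006,-1]'; python3 - <<'E'
from h import *
from station import manip
d=manip.get_image("side"); W=cloud(d);px=d["pixels"].astype(int); s=px.max(-1)-px.min(-1)
m=(abs(W[...,0]-563)<140)&(abs(W[...,1]+58)<35)&(abs(W[...,2]-48)<25)&(s<28); P=W[m];c,a=fitaxis(P);t=(P-c)@a;print(len(P),c,a,np.percentile(t,[.5,99.5]))
E
```

```text
t: 10.55
tcp_pos: [562.7, -53.5, 22.3]
tool_rot: [-0.167, -3.136, -0.0]
ft_force: [-1.1, 0.6, 3.6]
gripper_width: 0.351
grasp_force: 81.7
1078 [562.39206249 -63.97166357  51.67695552] [ 9.94495434e-01 -1.04779437e-01  3.16902635e-04] [-117.79704223  118.90688307]
```

```bash
python3 -m inch '[0,0,0,0,0,0,-0.1, 0,0,0,0,0,0,0, 0,0,0,0,0,0,0.3, 0,0,0,0,0,0,0.3, 0,0,0,0,0,0,0.3, 0,0,0,0,0,-0.1,0.3, 0,0,0,0,0,-0.3,0.3, 0,0,0,0,0,-0.5,0.3, 0,0,0,0,0,-0.8,0.3, 0,0,0,0,0,-0.9,1, 0,0,0,0,0,-0.9,1, 0,0,0,0,0,-0.9,1]'; python3 - <<'E'
from h import *
from station import manip
W,d,o=wristcloud(manip); px=d["pixels"]; print(o["tcp_pos"],o["joint_positions"].round(2))
cv2.imwrite("pics/w3.png",px); np.savez("pics/w3.npz",W=W,px=px)
def tube(W,px,nm):
    s=px.astype(int); s=s.max(-1)-s.min(-1)
    m=(abs(W[...,0]-563)<140)&(abs(W[...,1]+54)<35)&(abs(W[...,2]-48)<25)&(s<28); P=W[m];c,a=fitaxis(P);t=(P-c)@a;e=np.percentile(t,[.5,99.5]);print(nm,len(P),c.round(1),a.round(4),"ends",(c+a*e[0]).round(1),(c+a*e[1]).round(1))
tube(W,px,"wrist")
for n in("top","side"):
    d=manip.get_image(n); tube(cloud(d),d["pixels"],n)
E
```

```text
t: 12.1
tcp_pos: [562.1, -53.7, 246.0]
tool_rot: [-0.167, -3.134, -0.0]
ft_force: [0.1, 0.1, -1.1]
gripper_width: 0.998
grasp_force: 0.0
[562.12519835 -53.67390118 245.95854237] [ 0.26  0.33 -0.28  1.78  0.1   1.04  1.41]
wrist 6181 [552.6 -52.4  56.2] [ 9.942e-01 -1.076e-01  1.000e-04] ends [446.1 -40.9  56.2] [681.2 -66.3  56.2]
top 17 [461.3 -30.2  49.9] [ 0.9979 -0.0639 -0.0117] ends [448.9 -29.5  50.1] [479.1 -31.4  49.7]
side 1165 [563.2 -64.   51.9] [ 0.9948 -0.102   0.003 ] ends [445.2 -51.9  51.5] [680.6 -76.   52.3]
```

View pics/w3.png

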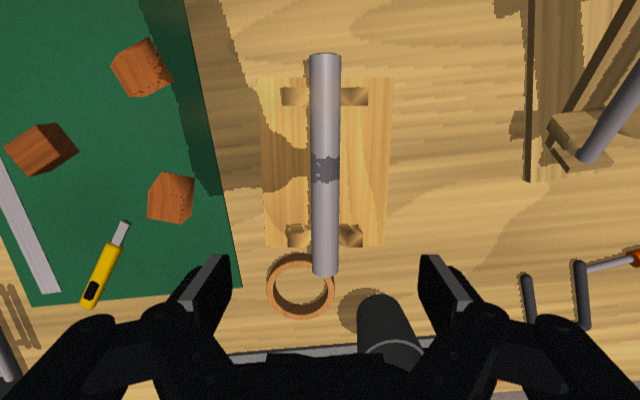

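The tube lies level and centred, with its ends at x = 446 and 681. The tape roll beside the tube's far end, at (300,287), is untouched. Next I'll measure the two wedges from this same cloud.

```bash
cat > ch.py <<'E'
from h import *
from scipy.optimize import least_squares
def chock(W,x,y,yaw0,base,nm):
    m=(abs(W[...,0]-x)<38)&(abs(W[...,1]-y)<38)&(W[...,2]>base+7); Q=W[m]
    hi=Q[Q[:,2]>base+27]; r=cv2.minAreaRect(Q[:,:2].astype(np.float32)); t=cv2.minAreaRect(hi[:,:2].astype(np.float32))
    # height model fit on points well inside
    def hgt(p,Q):
        c,s=np.cos(p[2]),np.sin(p[2]); dx,dy=(Q[:,:2]-p[:2]).T; u=c*dx+s*dy
        return base+np.clip(3+(25-u)*np.tan(np.pi/3),3,32)
    best=None
    for k in range(4):
        f=least_squares(lambda p:hgt(p,Q)-Q[:,2],[r[0][0],r[0][1],np.radians(r[2])+k*np.pi/2],loss="soft_l1",f_scale=2,x_scale=[1,1,.05])
        if best is None or f.cost<best.cost: best=f
    print(nm,len(Q),"rect",r,"top",t[0],t[1],"fit",best.x[:2].round(1),np.degrees(best.x[2]).round(1)%360,best.cost.round(0),"ztop",np.median(hi[:,2]).round(1))
E
python3 - <<'E'
from ch import *
w=np.load("pics/w3.npz"); W=w["W"]
chock(W,580,-242,0,3,"A"); chock(W,433,-240,0,3,"C")
c=cv2.resize(w["px"][20:240,80:220],None,fx=2.7,fy=2.7,interpolation=cv2.INTER_CUBIC); cv2.imwrite("pics/ch.png",c)
E
```

```text
A 1820 rect ((580.1478881835938, -242.0436248779297), (41.473060607910156, 48.58373260498047), 72.2585220336914) top (585.6718139648438, -243.61160278320312) (41.025543212890625, 37.24916076660156) fit [ 581.1 -236.4] 161.5 5452.0 ztop 34.8
C 2153 rect ((432.9542236328125, -239.41802978515625), (48.612770080566406, 41.4152946472168), 19.31653594970703) top (438.3246154785156, -237.56243896484375) (36.70626449584961, 41.358524322509766) fit [ 428.6 -228. ] 196.1 12301.0 ztop 34.8
```

View pics/ch.png

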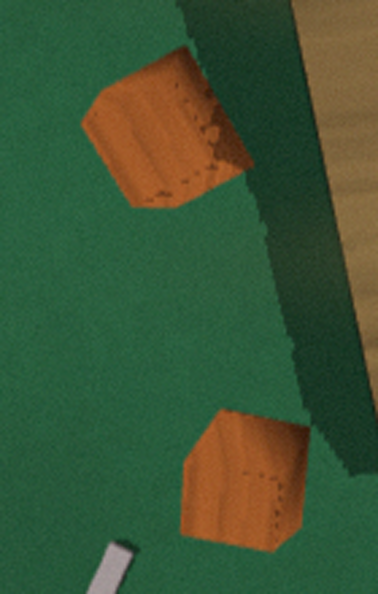

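Both wedges are confirmed. The toes point at yaw ≈162° for A at (579,−242) and ≈199° for C at (432,−240). A goes on the −y side. C goes on the +y side.

```bash
cat > g.py <<'E'
from h import *
from station import manip
import sys
o=manip.get_obs(); print(o["tcp_pos"].round(1),o["joint_positions"].round(2))
def go(yaw_y,x,y,z):
    t=np.radians(yaw_y); row(o,frame(np.array([0,0,-1.]),np.array([np.cos(t),np.sin(t),0])),[x,y,z])
E
python3 - <<'E'
from g import *
w=np.load("pics/w3.npz")["W"]; print("knife tip",w[222,125],w[240,118])
go(72,586.9,-244.3,160); go(72,586.9,-244.3,6)
E
```

```text
[561.9 -53.6 245.1] [ 0.26  0.33 -0.28  1.78  0.1   1.04  1.41]
knife tip [ 609.64272298 -317.87115318    2.13601876] [ 630.03718091 -327.72238654   10.90078069]
row [-0.    -0.003  0.132 -0.182 -0.748  0.339] move mm 210.0 deg 12.0
row [-0.    -0.003  0.132 -0.185 -0.748  0.955] move mm 307.0 deg 12.0
```

Knife tip is about 70 mm away from A, which is clear. I'll go above A.

```bash
python3 -m inch '[0,-0.003,0.13,-0.18,-0.4,0.1,0.4, 0,-0.003,0.13,-0.18,-0.75,0.34,0.4, 0,-0.003,0.13,-0.18,-0.75,0.45,0.4, 0,-0.003,0.13,-0.18,-0.75,0.6,0.4, 0,-0.003,0.13,-0.18,-0.75,0.7,0.4, 0,-0.003,0.13,-0.18,-0.75,0.75,0.4, 0,-0.003,0.13,-0.18,-0.75,0.75,0.4]'; python3 -c "
from g import *
go(72,586.9,-244.3,6)"
```

```text
t: 13.12
tcp_pos: [587.1, -243.6, 58.3]
tool_rot: [0.484, 3.103, 0.001]
ft_force: [0.5, 0.0, 0.8]
gripper_width: 0.699
grasp_force: 0.0
[ 587.1 -243.6   58.3] [ 0.45  0.66 -0.14  1.74  0.13  0.75  1.5 ]
row [ 0.001  0.001  0.003  0.    -0.003  0.209] move mm 52.0 deg 0.0
```

```bash
python3 -m inch '[0,0,0.003,0,-0.003,0.1,0.4, 0,0,0.003,0,-0.003,0.18,0.4, 0,0,0.003,0,-0.003,0.21,0.4, 0,0,0.003,0,-0.003,0.21,0.4, 0,0,0.003,0,-0.003,0.21,-1, 0,0,0.003,0,-0.003,0.21,-1, 0,0,0.003,0,-0.003,0.21,-1, 0,0,0.003,0,-0.003,0.21,-1, 0,0,0.003,0,-0.003,0.21,-1, 0,0,0.003,0,-0.003,0.21,-1]' 30; python3 -c "
from g import *"
```

```text
t: 14.38
tcp_pos: [588.1, -245.7, 7.6]
tool_rot: [0.492, 3.098, -0.001]
ft_force: [-0.5, 1.6, 5.7]
gripper_width: 0.462
grasp_force: 32.2
[ 588.1 -245.7    7.6] [ 0.44  0.73 -0.13  1.75  0.14  0.66  1.49]
```

```bash
python3 -m inch '[0,0,0,0,0,-0.1,-1, 0,0,0,0,0,-0.2,-1, 0,0,0,0,0,-0.4,-1, 0,0,0,0,0,-0.4,-1]'; python3 -c "
from g import *
go(-6.1,557.5,-111.2,110);go(-6.1,557.5,-111.2,50)"
```

```text
t: 14.88
tcp_pos: [589.6, -246.4, 110.7]
tool_rot: [0.492, 3.092, -0.003]
ft_force: [0.1, 0.1, -0.1]
gripper_width: 0.463
grasp_force: 31.6
[ 589.6 -246.4  110.7] [ 0.46  0.59 -0.15  1.72  0.11  0.83  1.51]
row [ 0.005  0.006  0.867  0.29   0.474 -0.   ] move mm 139.0 deg 78.0
row [0.005 0.006 0.867 0.292 0.474 0.24 ] move mm 152.0 deg 78.0
```

```bash
python3 -m inch '[0.005,0.006,0.867,0.29,0.474,0,-1, 0.005,0.006,0.867,0.29,0.474,0,-1, 0.005,0.006,0.867,0.29,0.474,0,-1, 0.005,0.006,0.867,0.29,0.474,0,-1, 0.005,0.006,0.867,0.29,0.474,0,-1, 0.005,0.006,0.867,0.29,0.474,0,-1, 0.005,0.006,0.867,0.29,0.474,0,-1, 0.005,0.006,0.867,0.29,0.474,0,-1, 0.005,0.006,0.867,0.29,0.474,0.15,-1, 0.005,0.006,0.867,0.29,0.474,0.15,-1]'; python3 - <<'E'
from g import *
go(-6.1,557.5,-111.2,23)
d=manip.get_image("side"); W=cloud(d); np.savez("pics/s5.npz",**d)
m=(abs(W[...,0]-558)<40)&(W[...,1]<-70)&(W[...,1]>-150)&(W[...,2]>25)&(W[...,2]<75)
hsv=cv2.cvtColor(d["pixels"],cv2.COLOR_BGR2HSV); m&=(hsv[...,1]>120)
Q=W[m]; print(len(Q),Q.min(0).round(1),Q.max(0).round(1)); r=cv2.minAreaRect(Q[:,:2].astype(np.float32)); print(r)
E
```

```text
t: 16.12
tcp_pos: [551.8, -109.8, 66.0]
tool_rot: [-2.327, -2.092, 0.014]
ft_force: [-0.1, -0.2, 0.0]
gripper_width: 0.465
grasp_force: 31.5
[ 551.8 -109.8   66. ] [ 0.02  0.55  0.15  1.93 -0.12  0.69  0.14]
row [-0.01  -0.001  0.    -0.003  0.026  0.171] move mm 43.0 deg 1.0
84 [ 524.7 -129.3   58.9] [ 582.  -117.7   75. ]
((553.2081298828125, -123.6054916381836), (10.551427841186523, 57.370643615722656), 88.58149719238281)
```

```bash
python3 -m inch '[-0.01,0,0,-0.003,0.026,0.05,-1, -0.01,0,0,-0.003,0.026,0.1,-1, -0.01,0,0,-0.003,0.026,0.14,-1, -0.01,0,0,-0.003,0.026,0.155,-1, -0.01,0,0,-0.003,0.026,0.165,-1, -0.01,0,0,-0.003,0.026,0.165,-1, -0.01,0,0,-0.003,0.026,0.165,-1]'; python3 -c "
from g import *
print(o['ft_force']);go(-6.1,557.5,-111.2,22.6)"
```

```text
t: 17.05
tcp_pos: [561.2, -111.7, 28.0]
tool_rot: [2.333, 2.097, 0.011]
ft_force: [-0.2, -0.1, -1.8]
gripper_width: 0.46
grasp_force: 31.5
[ 561.2 -111.7   28. ] [ 0.04  0.62  0.13  1.93 -0.14  0.59  0.15]
[-0.17241673 -0.07593639 -1.76732429]
row [ 0.005 -0.001  0.     0.    -0.015  0.021] move mm 7.0 deg 0.0
```

```bash
python3 -m inch '[0.005,0,0,0,-0.015,0.01,-1, 0.005,0,0,0,-0.015,0.018,-1, 0.005,0,0,0,-0.015,0.022,-1, 0.005,0,0,0,-0.015,0.022,-1]'; python3 -c "
from g import *
go(-6.1,557.5,-111.2,22.6)"
```

```text
t: 17.55
tcp_pos: [557.1, -111.2, 22.7]
tool_rot: [-2.335, -2.099, -0.002]
ft_force: [-2.8, 0.0, 5.4]
gripper_width: 0.463
grasp_force: 32.3
[ 557.1 -111.2   22.7] [ 0.04  0.63  0.13  1.93 -0.14  0.59  0.15]
row [-0.001 -0.001  0.     0.     0.002  0.   ] move mm 0.0 deg 0.0
```

```bash
python3 -m inch '[0,0,0,0.015,0,0,-1, 0,0,0,0.03,0,0,-1, 0,0,0,0.045,0,0,-1, 0,0,0,0.056,0,0,-1, 0,0,0,0.056,0,0,-1]'; python3 -m inch '[0,0,0,0.005,0,0,-1, 0,0,0,0.005,0,0,-1]';  python3 - <<'E'
from g import *
d=manip.get_image("side"); W=cloud(d); cv2.imwrite("pics/s6.png",cv2.resize(d["pixels"][170:290,240:390],None,fx=4,fy=4,interpolation=cv2.INTER_CUBIC))
E
```

```text
t: 18.18
tcp_pos: [559.5, -97.5, 22.6]
tool_rot: [-2.336, -2.1, -0.003]
ft_force: [-0.7, -3.4, 5.9]
gripper_width: 0.462
grasp_force: 32.3
t: 18.42
tcp_pos: [559.6, -96.6, 22.6]
tool_rot: [-2.336, -2.1, -0.003]
ft_force: [-0.1, -4.0, 4.8]
gripper_width: 0.46
grasp_force: 32.3
[559.6 -96.6  22.6] [ 0.01  0.62  0.13  1.94 -0.14  0.59  0.13]
```

View pics/s6.png

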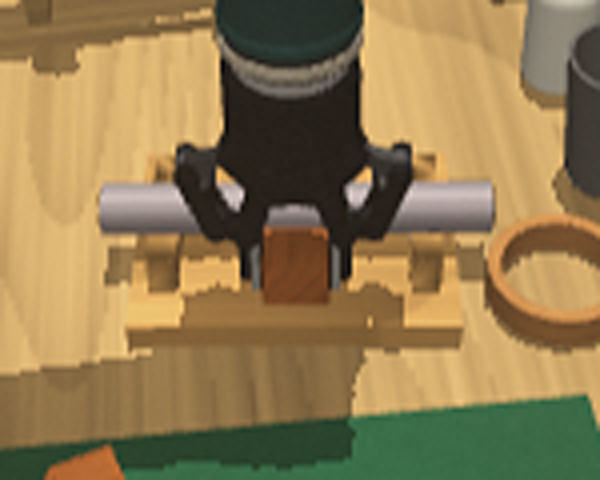

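The chock sits square on the deck at (297,265) in the crop, held at mid-tube. I'll creep it in until it touches.

```bash
python3 -m inch '[0,0,0,0.003,0,0,-1, 0,0,0,0.003,0,0,-1]' | grep -E "tcp|ft"; python3 -m inch '[0,0,0,0.004,0,0,-1, 0,0,0,0.004,0,0,-1]'| grep -E "tcp|ft"; python3 -m inch '[0,0,0,0.003,0,0,-1, 0,0,0,0.003,0,0,-1]'| grep -E "tcp|ft"
```

```text
tcp_pos: [559.6, -96.0, 22.6]
ft_force: [0.0, -3.1, 4.8]
tcp_pos: [559.7, -95.0, 22.6]
ft_force: [-0.2, -4.2, 6.1]
tcp_pos: [559.7, -94.8, 22.6]
ft_force: [-0.8, -4.5, 4.4]
```

```bash
python3 -m inch '[0,0,0,0.003,0,0,-1, 0,0,0,0.003,0,0,-1]' | grep -E "tcp|ft"; python3 -m inch '[0,0,0,0.003,0,0,-1, 0,0,0,0.003,0,0,-1]'| grep -E "tcp|ft"
```

```text
tcp_pos: [559.7, -94.7, 22.6]
ft_force: [-0.6, -6.0, 5.9]
tcp_pos: [559.7, -94.7, 22.6]
ft_force: [-0.4, -7.2, 5.2]
```

```bash
python3 -m inch '[0,0,0,-0.003,0,0,0.1, 0,0,0,-0.003,0,0,0.3, 0,0,0,-0.003,0,0,0.3, 0,0,0,-0.003,0,-0.05,0.3, 0,0,0,-0.003,0,-0.2,0.3, 0,0,0,-0.003,0,-0.4,0.3, 0,0,0,-0.003,0,-0.65,0.4, 0,0,0,-0.003,0,-0.65,0.4]'; python3 -c "
from g import *
x,y=np.array([431.9,-239.8])-8.3*np.array([-.944,-.33]); print(x,y)
go(-71,x,y,150);go(-71,x,y,60)"
```

```text
t: 20.72
tcp_pos: [562.8, -93.6, 190.9]
tool_rot: [2.331, 2.096, 0.015]
ft_force: [0.7, -0.1, -0.2]
gripper_width: 0.703
grasp_force: 0.0
[562.8 -93.6 190.9] [-0.04  0.37  0.18  1.86 -0.09  0.91  0.08]
439.73519999999996 -237.061
row [ 0.005 -0.006  0.721 -0.623 -0.43   0.157] move mm 193.0 deg 65.0
row [ 0.005 -0.006  0.721 -0.624 -0.434  0.517] move mm 230.0 deg 65.0
```

```bash
python3 -m inch '[0,0,0.72,-0.62,-0.43,0,0.4, 0,0,0.72,-0.62,-0.43,0.1,0.4, 0,0,0.72,-0.62,-0.43,0.15,0.4, 0,0,0.72,-0.62,-0.43,0.2,0.4, 0.005,-0.006,0.72,-0.62,-0.43,0.3,0.4, 0.005,-0.006,0.72,-0.62,-0.43,0.4,0.4, 0.005,-0.006,0.72,-0.624,-0.434,0.5,0.4, 0.005,-0.006,0.72,-0.624,-0.434,0.5,0.4, 0.005,-0.006,0.72,-0.624,-0.434,0.5,0.4]'; python3 -c "
from g import *
go(-71,439.7,-237.1,6)"
```

```text
t: 21.85
tcp_pos: [435.1, -236.7, 60.0]
tool_rot: [-3.097, -0.521, 0.017]
ft_force: [0.2, 0.1, 0.2]
gripper_width: 0.702
grasp_force: 0.0
[ 435.1 -236.7   60. ] [ 0.09  0.5   0.41  2.11 -0.33  0.61 -0.5 ]
row [-0.002  0.007  0.001  0.019  0.008  0.216] move mm 54.0 deg 1.0
```

```bash
python3 -m inch '[-0.002,0.007,0,0.019,0.008,0.08,0.4, -0.002,0.007,0,0.019,0.008,0.16,0.4, -0.002,0.007,0,0.019,0.008,0.208,0.4, -0.002,0.007,0,0.019,0.008,0.208,0.4, -0.002,0.007,0,0.019,0.008,0.208,0.4]'; python3 -c "
from g import *
go(-71,439.7,-237.1,7)"
```

```text
t: 22.48
tcp_pos: [439.9, -237.2, 8.1]
tool_rot: [3.098, 0.521, 0.002]
ft_force: [-0.0, 0.9, 0.5]
gripper_width: 0.7
grasp_force: 0.0
[ 439.9 -237.2    8.1] [ 0.15  0.6   0.34  2.11 -0.41  0.49 -0.44]
row [ 0.    -0.001  0.001 -0.001 -0.001  0.004] move mm 1.0 deg 0.0
```

```bash
python3 -m inch '[0,0,0,0,0,0.002,-1, 0,0,0,0,0,0.002,-1, 0,0,0,0,0,0.002,-1, 0,0,0,0,0,0.002,-1, 0,0,0,0,0,0.002,-1, 0,0,0,0,0,0.002,-1]' 30;  python3 -m inch '[0,0,0,0,0,-0.1,-1, 0,0,0,0,0,-0.3,-1, 0,0,0,0,0,-0.5,-1, 0,0,0,0,0,-0.6,-1, 0,0,0,0,0,-0.6,-1]'; python3 - <<'E'
from g import *
yc=np.array([.106,.994]); p=np.array([563.7,-53.5])+yc*(48+8.3); print(p)
go(-6.1,*p,150); go(-6.1,*p,60)
d=manip.get_image("side");W=cloud(d)
from ch import chock
chock(W,557.,-90,0,18,"A placed")
E
```

```text
t: 23.22
tcp_pos: [440.0, -237.1, 7.6]
tool_rot: [3.098, 0.522, 0.002]
ft_force: [-0.0, 0.6, 6.0]
gripper_width: 0.461
grasp_force: 31.0
t: 23.85
tcp_pos: [440.6, -237.2, 158.7]
tool_rot: [3.097, 0.522, 0.006]
ft_force: [-0.2, 0.7, -1.3]
gripper_width: 0.464
grasp_force: 30.4
[ 440.6 -237.2  158.7] [ 0.    0.33  0.51  2.06 -0.22  0.8  -0.59]
[569.6678   2.4622]
row [ 0.003 -0.001 -0.72   0.802 -0.737  0.036] move mm 272.0 deg 65.0
row [ 0.003 -0.001 -0.72   0.801 -0.737  0.396] move mm 290.0 deg 65.0
A placed 604 rect ((557.1109008789062, -83.238525390625), (62.4149169921875, 75.71722412109375), 89.90481567382812) top (557.3448486328125, -82.61181640625) (61.16071701049805, 75.16024017333984) fit [ 624.8 -103.5] 263.7 3847.0 ztop 50.4
```

```bash
python3 -m inch '[0.003,0,-0.72,0.8,-0.737,0.03,-1, 0.003,0,-0.72,0.8,-0.737,0.03,-1, 0.003,0,-0.72,0.8,-0.737,0.03,-1, 0.003,0,-0.72,0.8,-0.737,0.03,-1, 0.003,0,-0.72,0.8,-0.737,0.03,-1, 0.003,0,-0.72,0.8,-0.737,0.03,-1, 0.003,0,-0.72,0.8,-0.737,0.03,-1, 0.003,0,-0.72,0.8,-0.737,0.25,-1, 0.003,0,-0.72,0.8,-0.737,0.3,-1, 0.003,0,-0.72,0.8,-0.737,0.3,-1]'; python3 -c "
from g import *
go(-6.1,569.7,2.5,30)"
```

```text
t: 25.15
tcp_pos: [567.2, 2.2, 81.0]
tool_rot: [-2.334, -2.094, 0.005]
ft_force: [0.3, -0.8, 0.5]
gripper_width: 0.465
grasp_force: 30.5
[567.2   2.2  81. ] [-0.18  0.53  0.15  1.92 -0.12  0.71 -0.07]
row [-0.004 -0.001 -0.001  0.002  0.011  0.204] move mm 51.0 deg 0.0
```

```bash
python3 -m inch '[-0.004,0,0,0.002,0.011,0.08,-1, -0.004,0,0,0.002,0.011,0.15,-1, -0.004,0,0,0.002,0.011,0.19,-1, -0.004,0,0,0.002,0.011,0.21,-1, -0.004,0,0,0.002,0.011,0.21,-1, -0.004,0,0,0.002,0.011,0.21,-1]'; python3 -c "
from g import *
go(-6.1,569.7,2.5,22.6)"
```

```text
t: 25.9
tcp_pos: [571.0, 3.0, 29.9]
tool_rot: [2.336, 2.1, 0.007]
ft_force: [0.2, -0.2, -1.2]
gripper_width: 0.466
grasp_force: 30.5
[571.    3.   29.9] [-0.16  0.62  0.13  1.93 -0.14  0.6  -0.05]
row [ 0.002 -0.002  0.    -0.003 -0.005  0.029] move mm 7.0 deg 0.0
```

```bash
python3 -m inch '[0.002,-0.002,0,-0.003,-0.005,0.015,-1, 0.002,-0.002,0,-0.003,-0.005,0.025,-1, 0.002,-0.002,0,-0.003,-0.005,0.029,-1, 0.002,-0.002,0,-0.003,-0.005,0.029,-1]'; python3 -c "
from g import *
go(-6.1,569.7,2.5,22.6)"
```

```text
t: 26.4
tcp_pos: [569.2, 2.5, 22.6]
tool_rot: [-2.336, -2.1, 0.002]
ft_force: [-2.6, -0.1, 4.7]
gripper_width: 0.461
grasp_force: 31.1
[569.2   2.5  22.6] [-0.16  0.63  0.13  1.93 -0.14  0.59 -0.05]
row [-0.001  0.     0.     0.     0.002 -0.   ] move mm 1.0 deg 0.0
```

```bash
python3 -m inch '[0,0,0,-0.015,0,0,-1, 0,0,0,-0.03,0,0,-1, 0,0,0,-0.045,0,0,-1, 0,0,0,-0.052,0,0,-1, 0,0,0,-0.052,0,0,-1]'| grep -E "tcp|ft"; python3 -m inch '[0,0,0,-0.004,0,0,-1, 0,0,0,-0.004,0,0,-1]'| grep -E "tcp|ft"; python3 -m inch '[0,0,0,-0.003,0,0,-1, 0,0,0,-0.003,0,0,-1]'| grep -E "tcp|ft"; python3 -m inch '[0,0,0,-0.003,0,0,-1, 0,0,0,-0.003,0,0,-1]'| grep -E "tcp|ft"
```

```text
tcp_pos: [568.6, -10.4, 22.6]
ft_force: [0.3, 2.7, 5.3]
tcp_pos: [568.5, -11.1, 22.6]
ft_force: [0.7, 2.9, 5.2]
tcp_pos: [568.4, -11.8, 22.6]
ft_force: [0.3, 3.0, 5.4]
tcp_pos: [568.4, -12.5, 22.6]
ft_force: [1.1, 3.0, 5.4]
```

```bash
for i in 1; do python3 -m inch '[0,0,0,-0.003,0,0,-1, 0,0,0,-0.003,0,0,-1]'| grep -E "tcp|ft"; python3 -m inch '[0,0,0,-0.003,0,0,-1, 0,0,0,-0.003,0,0,-1]'| grep -E "tcp|ft"; done
```

```text
tcp_pos: [568.3, -13.3, 22.6]
ft_force: [0.7, 3.8, 4.3]
tcp_pos: [568.2, -13.4, 22.6]
ft_force: [1.4, 4.7, 5.1]
```

```bash
python3 -m inch '[0,0,0,-0.003,0,0,-1, 0,0,0,-0.003,0,0,-1]'| grep -E "tcp|ft"
```

```text
tcp_pos: [568.3, -13.4, 22.6]
ft_force: [1.0, 6.4, 4.7]
```

Contact is made, with the TCP stalled and the force rising. I'll release, lift clear and check.

```bash
python3 -m inch '[0,0,0,0.003,0,0,0.1, 0,0,0,0.003,0,0,0.3, 0,0,0,0.003,0,0,0.3, 0,0,0,0.003,0,-0.05,0.3, 0,0,0,0.003,0,-0.2,0.3, 0,0,0,0.003,0,-0.4,0.3, 0,0,0,0.003,0,-0.65,0.4, 0,0,0,0.003,0,-0.9,1, 0,0,0.3,-0.5,-0.4,-0.9,1, 0,0,0.3,-0.9,-0.4,-0.9,1, 0,0,0.3,-0.9,-0.4,-0.9,1, 0,0,0.3,-0.9,-0.4,-0.9,1]'; python3 - <<'E'
from g import *
W,d,_=wristcloud(manip); cv2.imwrite("pics/fin.png",d["pixels"])
t=manip.get_image("top"); s=manip.get_image("side")
f=lambda i:cv2.resize(i["pixels"][170:285,240:400] if i is s else i["pixels"][165:280,280:440],(400,288),interpolation=cv2.INTER_CUBIC)
cv2.imwrite("pics/fin2.png",np.vstack([np.hstack([f(t),f(s)]),cv2.resize(d["pixels"],(480,300)) if 0 else np.hstack([cv2.resize(d["pixels"],(480,300)),np.zeros((300,320,3),np.uint8)])]))
for n,i in(("top",t),("side",s),("wrist",d)):
    V=W if n=="wrist" else cloud(i); px=i["pixels"].astype(int); sat=px.max(-1)-px.min(-1)
    m=(abs(V[...,0]-563)<140)&(abs(V[...,1]+54)<35)&(abs(V[...,2]-48)<25)&(sat<28); P=V[m]
    if len(P)>100:
        c,a=fitaxis(P);e=np.percentile((P-c)@a,[.5,99.5]);print(n,len(P),c.round(1),a.round(4),(c+a*e[0]).round(1),(c+a*e[1]).round(1))
    yc=np.array([.106,.994]);hc=np.array([.994,-.106]); q=(V[...,:2]-[563.7,-53.5]); u=q@yc; w=q@hc
    hi=(abs(w)<60)&(abs(u)>20)&(abs(u)<75)&(V[...,2]>45)&(V[...,2]<56)&(sat>28)
    for sg in(-1,1):
        k=hi&(u*sg>0)
        if k.sum()>20: print(n,sg,k.sum(),"u",np.percentile(u[k],[2,98]).round(1),"w",np.percentile(w[k],[2,98]).round(1),"z",np.median(V[k][:,2]).round(1),cv2.minAreaRect(np.stack([w[k],u[k]],1).astype(np.float32)))
E
```

```text
t: 30.02
tcp_pos: [443.2, -229.9, 248.5]
tool_rot: [2.762, 1.496, 0.001]
ft_force: [1.2, -0.4, 0.2]
gripper_width: 0.998
grasp_force: 0.0
[ 443.2 -229.9  248.5] [ 0.06  0.19  0.4   1.97 -0.09  1.   -0.08]
top 893 [562.3 -53.3  54.6] [ 0.9942 -0.1072  0.0028] [446.8 -40.9  54.3] [681.  -66.1  55. ]
top -1 164 u [-55.5 -21.5] w [-18.2  20.4] z 48.5 ((1.1020774841308594, -38.82305908203125), (35.584197998046875, 40.16056442260742), 89.68611145019531)
top 1 166 u [21.1 55.2] w [-17.3  20.1] z 48.8 ((1.2014789581298828, 38.20393371582031), (39.4742546081543, 35.15537643432617), 0.06558965146541595)
side 1054 [567.4 -64.5  51.9] [ 0.9957 -0.0918  0.0132] [444.9 -53.2  50.3] [680.7 -75.   53.4]
side -1 186 u [-58.  -24.8] w [-19.3  18.4] z 49.6 ((-0.6430225372314453, -41.82195281982422), (35.29884338378906, 37.97292709350586), 89.70455932617188)
side 1 168 u [20.3 53.5] w [-19.5  18.7] z 49.3 ((-0.226715087890625, 38.06208801269531), (38.54428482055664, 36.34683609008789), 1.1103549003601074)
wrist 409 [461.  -51.1  54.6] [ 0.8943 -0.3924 -0.215 ] [444.3 -43.7  58.7] [488.3 -63.1  48.1]
wrist -1 222 u [-57.1 -46.4] w [-19.7   2.1] z 49.8 ((-9.370477676391602, -55.60706329345703), (10.684261322021484, 27.596460342407227), 64.46383666992188)
```

View pics/fin2.png

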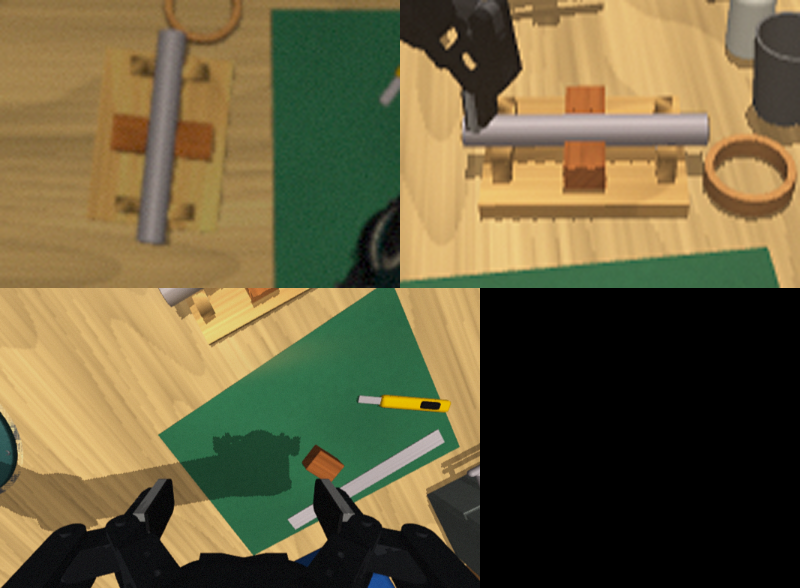

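The tube is level and centred. Both chock tops span about 22–56 mm from its axis, where contact predicts 23–56 mm, and they sit square at mid-length. The bystanders in view are where they were. I'll hand in.

```bash
python3 -c "
from station import manip
print(manip.hand_in())"
```

```text
the job is handed in; nothing more can be done
None
```

The steel tube lies level and centred in the cradle, chocked square and snug on both sides at mid-length; nothing else was moved, and the job was handed in at about 30 s of the 72 s allowed.

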